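# Set the length stop four clicks out and push the timber up to it

## Robot

A 6-joint arm with a two-finger parallel gripper is mounted at the origin on the work surface. World frame = base frame: x ahead of the robot, y to its left, z up, the work surface at z = 0. Lengths are in mm, angles in rad, forces in N, time in s.
With the tool pointing down it reaches from about 275 to 825 mm from the base axis. Payload 4.9 kg.
Tool frame: the origin (TCP) lies midway between the tips of the shut fingers; the grasp point (between the pads) lies 19 mm behind it; y points along the fingers, z is the direction in which the jaws open and shut, and the axes are right-handed (so a half turn about y gives the same grasp; the last joint's range is limited). The gripper opens to 85 mm and grips with 20 to 120 N. Pads are 22 mm wide; open, the fingers measure 114 mm over their backs; the gripper's body (76 mm by 85 mm) begins 54 mm behind the grasp point. The pads swing forward as they close: fully open they stand 13 mm farther back than shut.
Start: joints at [1.108, 0.326, -0.193, 1.052, 0, 1.437], TCP at [177.594, 520.556, 231.281] pointing down, gripper open.
Joint ranges: [-2.65, 2.65], [-0.97, 1.79], [-1.3, 1.35], [-1.93, 2.1], [-1.47, 1.37], [-3.14, 3.14]. Speed limits (rad/s): [2.57, 2.57, 3.14, 3.14, 3.14, 3.14].

## Interface

Orientations are given as a rotation vector (axis times angle).
In Python, from plant import manip gives the robot as it stands.
- The arm moves only by the tool send_rows, never from a script. Its argument "steps" is a list that holds one entry, the list of rows, each a list of 7 numbers: the shift along the world's x, y, z in m, then the turn, a rotation vector about the world's x, y, z in degrees, then the gripper command: -1 is shut, 1 is fully open, values between are in proportion. A call has 1 to 12 rows; each row is the pose to reach, as a shift and turn from the pose commanded when the call began; what a row does not reach only later rows make up. A row lasts 1/8 s, in which the tool goes at most 62.5 mm and 10.7 degrees, less where a joint would pass 70% of its speed; a pose out of reach is approached as far as the arm can. A call with a gripper value outside its range is refused whole. The fingers move at their own pace and stop on an object; the grip force is fixed at half the most. Time passes only in rows, so rows that repeat a pose let the fingers close. It gives the time, the measured TCP pose, the force and the opening at its end, in the units of the state.
- manip.get_state(): the state, without advancing time (a new reading comes with each control period).
- manip.read_camera(name): name is "side" or "top"; returns a dict with "color" (400x640x3 uint8, red, green, blue), "depth" (400x640 float32, mm along the optical axis (not along the pixel's ray), 0 where there is no reading), "mtx" (3x3 intrinsics, pixels), "k1" (the pictures are not rectified: a ray, as slopes to the right and down, at radius r is drawn at 1 + k1 r^2 times it, then the intrinsics apply), "R" (3x3) and "t" (3): a world point X has camera coordinates R X + t. Camera axes: x right, y down, z forward; pixel columns grow to the right and rows downward; lengths in mm; the calibration is good to about 2 mm. A picture is of the moment at which its call begins.
- manip.finish_job(): hands the job in, once; it reports no verdict.
Trained networks look in a picture, given as the dict that the camera call returned (one of the last four; its "shot" number tells which), for a name from the list of things; names that differ only in an ending like _2 or _b are one class to them, and where a whole thing is asked for, a point or a joint stands for the part that bears it (a point fixed in the world has none). Each returns a list of dicts, best first, with "conf" (0 to 1); they miss things now and then, are a little off and sometimes report something else, mostly with a low value. They report only what shows in the picture. A call takes as long as a camera call.
- manip.recognise(name, picture): "at" ([x, y, z] in mm, in the coordinates of the camera as it stood for that picture, good to about 4 mm: the middle of the surface that is visible of it).
- manip.masks_of(name, picture): "mask" (400x640 bool, what is visible of it).
The state is a dict: "t": time; "joints": joint angles; "joint_vel": joint speeds; "joint_efforts": joint torques, N m; "tcp_pos": TCP position; "orientation": TCP orientation; "ft_force": force on the tool from outside, world axes, zero at the start; "moment": the same for the moment, N m; "grip_width": finger opening in mm.
Only numpy, scipy, OpenCV 4.12 (cv2) and the standard library are available. Lean on these libraries where they do the work, as an engineer would, in place of code of your own. Each camera call takes 0.05 s, during which the arm holds its last target.

## Task

On the sawing jig, push the dial round by its peg with a fingertip, clockwise seen from above, exactly four clicks and never on into a fifth. Then push the timber block along its channel with a fingertip until it touches the stop, without lifting it and without forcing the dial off its click. Grasp nothing and leave the glue bottle, the loose offcut and the knife where they are.

Things in the scene. Friction and masses are not known exactly. Their poses are not given: they have to be found in the camera images.
- jig: Sawing jig fixed to the bench: plywood base 120 (x) x 405 (y) x 18 mm, from y = -190 to +215 mm in its frame; origin on the bench under it, on the channel's centre line; z up. On the base, a channel runs along y (y = -190 to +65 mm) between two aluminium rails 10 mm high, 39 mm apart inside, outer faces 55 mm apart. At the +y end a grey housing 120 x 120 x 42 mm (top 60 mm above the bench, y = 95 to 215 mm) carries the dial. A saw line crosses the base at y = -20 mm.
- dial_centre (a point): Centre of the dial's flat upper face, on its upright axis, 74 mm above the bench. The dial is a black disc of 100 mm diameter, 14 mm thick, lying flat on the housing. 18 short black marks on the housing surround it, one per click.
- peg_top (a point): Top centre of the dial's upright steel peg, 14 mm diameter, standing 28 mm above the dial's face (top 102 mm above the bench), 38 mm from the dial's axis. It turns with the dial. At the start it lies at 220 degrees in the jig's x-y axes (towards -x, -y from the dial's axis), exactly on a mark.
- dial (a joint): Dial angle, rad: 0 at the start (resting on a click), growing clockwise seen from above. 18 clicks a turn, 0.349 rad (20 degrees) each; four clicks are 1.396 rad. Half-way between clicks it snaps by itself into the next one; the peak push at the peg is about 5 N, falling to nothing or less past half-way. Ends of travel at -1.4 and 2.8. Clockwise draws the stop away from the block, 2 mm a click.
- stop_face (a point): Centre of the stop's face against which the block comes, 36 mm above the bench; y axis as the jig's (along the channel, away from the block). The stop is an aluminium plate 37 wide, 34 high, 10 mm thick, between channel and housing, moved only by the dial. More than about 30 N against it would force the dial back.
- block: Loose timber block 36 (x) x 100 (y) x 36 mm high, about 80 g, lying in the channel on the base with about 1.5 mm free on each side; origin at the centre of its underside, y along the channel, as the jig's. Its lower 10 mm is between the rails, the rest stands above them. The gap to the stop is 35 to 65 mm at the start.
- block_nose (a point): Centre of the block's end that faces the stop, half-way up (36 mm above the bench).
- block_tail (a point): Centre of the block's other end, half-way up (36 mm above the bench): the end to push. Behind it the channel is empty.
- glue: Bystander: white round glue bottle, 52 mm diameter, 130 mm high, standing on the bench; origin at the centre of its underside.
- offcut: Bystander: timber offcut 45 x 70 x 45 mm high on the bench, not in the jig; origin at the centre of its underside.
- knife: Bystander: grey retractable knife lying on the bench, body 22 x 130 x 14 mm along its own y, blade 30 mm farther at +y; origin at the centre of the body's underside.

How it is judged:
By the outcome, as a careful person would: the job done as asked, in the order asked, and still so for the second after the job is handed in, with the robot touching nothing.
It also fails if it takes over 64 s, if anything falls off the work surface, if the arm or the gripper's body presses on something with over 40 N, if the wrist force passes 120 N, or if a joint passes its speed limit or range.

## Working session

There is one attempt and no reset: what is moved stays moved. The work goes in short steps, Python scripts to look and compute and a tool call to move; the robot and the scene stay as the last step left them, time stands still between calls to the robot, and variables do not carry over. Pictures are saved under pics/ and viewed, and the job is handed in when it is done.

Besides the shell and the picture viewer there is one more tool, called after "Emit:" by a JSON object that holds its "fn" and its "kwargs", one argument or row to a line. send_rows: Moves the arm, as the interface text tells. Its arguments: {"type":"object","properties":{"steps":{"type":"array","items":{"type":"array","items":{"type":"array","items":{"type":"number"}}}}},"required":["steps"]}

```bash
mkdir -p pics; ls; cat > h.py <<'E'
from plant import manip
import numpy as np, cv2
def shot(n,fn):
    p=manip.read_camera(n); cv2.imwrite('pics/'+fn,cv2.cvtColor(p['color'],cv2.COLOR_RGB2BGR)); return p
def c2w(p,X): return np.asarray(p['R']).T@(np.asarray(X)-np.asarray(p['t']))
def proj(p,X):
    c=np.asarray(p['R'])@np.asarray(X,float)+p['t']; s=c[:2]/c[2]; s=s*(1+p['k1']*(s@s)); m=p['mtx']
    return np.array([m[0][0]*s[0]+m[0][2],m[1][1]*s[1]+m[1][2]])
def ray(p,u,v):
    d=np.array([p['k1'],0,0,0.]); s=cv2.undistortPoints(np.array([[[u,v]]],float),np.asarray(p['mtx'],float),d)[0,0]
    return np.array([s[0],s[1],1])
def atz(p,u,v,z):
    R=np.asarray(p['R']);o=-R.T@p['t'];d=R.T@ray(p,u,v);return o+d*(z-o[2])/d[2]
def atd(p,u,v): return c2w(p,ray(p,u,v)*p['depth'][int(v),int(u)])
E
python3 - <<'E'
from h import *
print(manip.get_state())
for n in('top','side'):
    p=shot(n,n+'0.png')
    print(n,p['k1'],c2w(p,[0,0,0]))
    for k in('jig','dial','peg_top','stop_face','block','glue','offcut','knife'):
        print(k,[(np.round(c2w(p,r['at']),1).tolist(),round(r['conf'],2)) for r in manip.recognise(k,p)[:2]])
E
```

```text
pics
{'t': 0.0, 'joints': array([ 1.10779985e+00,  3.26952776e-01, -1.93631281e-01,  1.05201108e+00,
        3.29231003e-06,  1.43658627e+00]), 'joint_vel': array([-0.00132701, -0.00026404, -0.00069833,  0.00028135, -0.00057042,
        0.00180874]), 'joint_efforts': array([-5.46172505e-04, -4.43407166e+01,  2.62435824e+01,  1.55944697e-02,
       -1.72759101e-04, -2.10575621e-06]), 'tcp_pos': array([177.30923869, 519.98796263, 230.47902069]), 'orientation': array([-1.55707417,  0.25849851, -0.25765904]), 'ft_force': array([0.20925886, 1.27121322, 0.72916535]), 'moment': array([0.02000345, 0.03751872, 0.0273316 ]), 'grip_width': 85.49990510122261}
top -0.015583186667854415 [535.99099355  51.71097641 937.80665034]
jig [([583.7, 42.3, 22.8], 0.94), ([437.4, -11.1, 18.7], 0.54)]
dial [([613.3, 150.0, 76.8], 0.96)]
peg_top [([613.1, 158.5, 73.2], 0.58)]
stop_face [([590.7, 57.6, 41.4], 0.49)]
block [([564.6, -58.1, 53.6], 0.61), ([611.3, 155.8, 73.2], 0.51)]
glue [([692.3, -100.1, 90.8], 0.76)]
offcut [([739.5, 66.6, 48.0], 0.66)]
knife [([439.0, -10.3, 18.5], 0.74)]
side -0.12817846318354112 [ 544.9311534  -698.01421648  611.72517347]
jig [([581.9, -15.7, 24.7], 0.71)]
dial [([616.0, 133.5, 72.7], 0.8), ([740.8, 49.2, 45.8], 0.45)]
peg_top [([610.1, 134.6, 69.2], 0.66)]
stop_face [([589.9, 46.5, 37.7], 0.81)]
block [([562.6, -77.8, 50.8], 0.62), ([593.7, 44.6, 40.0], 0.23)]
glue [([693.6, -124.2, 73.8], 0.71)]
offcut [([739.8, 50.0, 47.7], 0.79)]
knife [([442.3, -23.8, 10.8], 0.75), ([563.6, -77.9, 54.8], 0.59)]
```

View pics/top0.png

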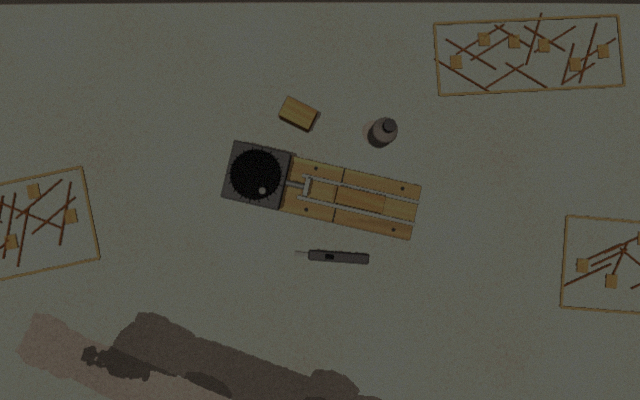

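View pics/side0.png

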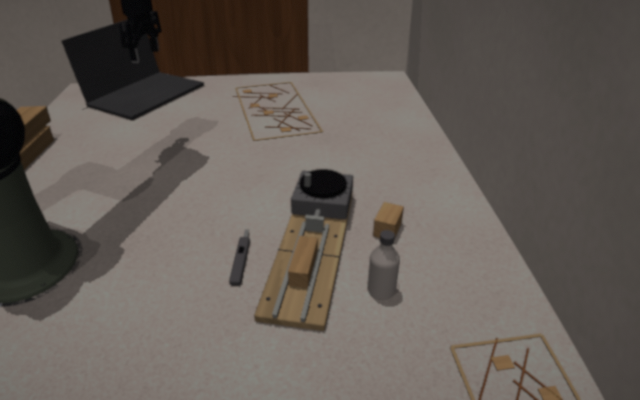

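```bash
python3 - <<'E'
from h import *
p=shot('top','top1.png')
im=cv2.imread('pics/top1.png')[125:255,210:430]
im=cv2.convertScaleAbs(cv2.resize(im,None,fx=3.6,fy=3.6,interpolation=cv2.INTER_CUBIC),alpha=2)
cv2.imwrite('pics/z1.png',im)
p=shot('side','side1.png')
im=cv2.imread('pics/side1.png')[160:330,220:420]
im=cv2.convertScaleAbs(cv2.resize(im,None,fx=3.5,fy=3.5,interpolation=cv2.INTER_CUBIC),alpha=1.5)
cv2.imwrite('pics/z2.png',im)
E
```

```text
(no output)
```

View pics/z1.png

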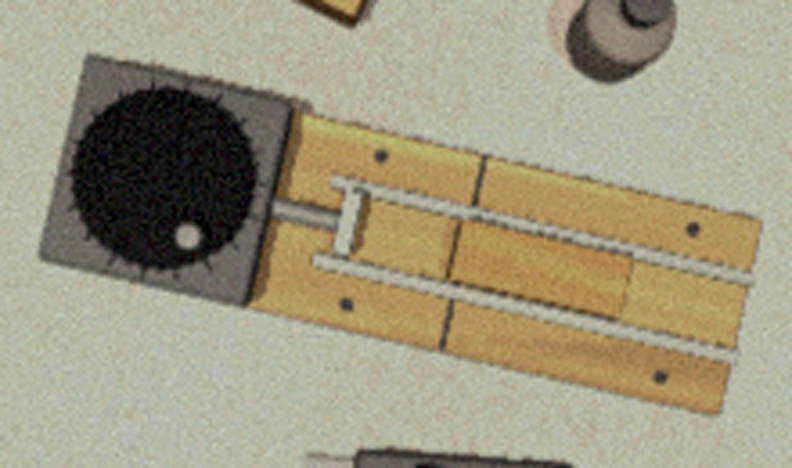

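View pics/z2.png

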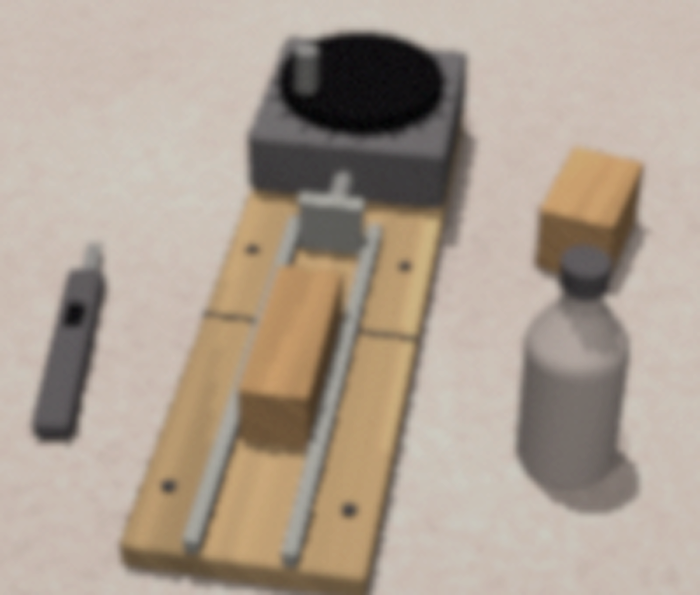

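```bash
cat > fit.py <<'E'
from h import *
from scipy.optimize import least_squares
p=manip.read_camera('top');q=manip.read_camera('side')
T=[((-60,215,60),(40,258)),((60,215,60),(90,55)),((60,95,60),(298,103)),((-60,95,60),(247,305)),((60,-190,18),(762,218)),((-60,-190,18),(719,413)),((0,155,74),(163,178)),((-29.1,130.6,102),(188,236)),((60,-20,18),(485,156)),((-60,-20,18),(442,350))]
S=[((-60,95,60),(250,133)),((60,95,60),(445,150)),((60,215,60),(466,55)),((-60,-190,18),(125,548)),((60,-190,18),(370,580)),((-29.1,130.6,102),(306,44)),((-60,-20,18),(205,314)),((60,-20,18),(418,338))]
Tp=lambda a:np.array([210+(a[0]+.5)/3.6-.5,125+(a[1]+.5)/3.6-.5]); Sp=lambda a:np.array([220+(a[0]+.5)/3.5-.5,160+(a[1]+.5)/3.5-.5])
def w(v,X):
    c,s=np.cos(v[2]),np.sin(v[2]);return np.array([v[0]+c*X[0]-s*X[1],v[1]+s*X[0]+c*X[1],X[2]])
def res(v,both=3):
    r=[]
    if both&1:r+=[proj(p,w(v,X))-Tp(a) for X,a in T]
    if both&2:r+=[proj(q,w(v,X))-Sp(a) for X,a in S]
    return np.concatenate(r)
for b in(1,2,3):
    f=least_squares(lambda v:res(v,b),[580,0,-.2],loss='soft_l1');v=f.x
    print(b,np.round(v,4),np.round(res(v,b).reshape(-1,2),1).tolist())
inv=lambda v,P:(np.array([[np.cos(v[2]),np.sin(v[2])],[-np.sin(v[2]),np.cos(v[2])]])@(P[:2]-v[:2]))
for a in((633,262),(622,318),(460,232),(449,284)): print('blk',inv(v,atz(p,*Tp(a),54)))
for a in((363,192),(349,260),(350,188),(335,253)): print('stop',inv(v,atz(p,*Tp(a),53)))
for a in((188,236),):print('peg',inv(v,atz(p,*Tp(a),102)))
print('dial',w(v,(0,155,74)),'peg',w(v,(-29.1,130.6,102)))
np.save('v.npy',v)
E
python3 fit.py
```

```text
1 [ 5.761212e+02  8.436000e-01 -2.401000e-01] [[-0.6, 0.5], [-0.8, -0.8], [-0.9, -0.8], [-0.1, 0.7], [0.7, 0.0], [0.6, 0.7], [0.2, -0.2], [0.5, -0.0], [0.4, -0.6], [-0.1, 0.4]]
2 [ 5.785717e+02  2.452000e+00 -2.325000e-01] [[-1.4, 0.8], [0.3, 1.3], [0.3, -1.7], [-0.9, -0.8], [0.8, -0.6], [0.1, 1.4], [-0.3, 0.1], [0.4, -0.0]]
3 [ 5.77366e+02  1.22830e+00 -2.35600e-01] [[-0.8, 0.3], [-1.2, -0.9], [-1.3, -1.2], [-0.2, 0.3], [0.5, -1.0], [0.6, -0.3], [-0.1, -0.4], [0.3, -0.3], [0.1, -1.3], [-0.2, -0.2], [-1.8, 1.1], [-0.0, 1.8], [0.1, -1.4], [-1.9, -0.4], [-0.3, 0.1], [-0.3, 1.7], [-0.9, 0.5], [-0.2, 0.5]]
blk [  12.56982556 -113.55732568]
blk [ -19.93940928 -114.21916685]
blk [  7.54297769 -13.57874047]
blk [-22.6643749  -13.89435183]
stop [17.67778458 45.16465968]
stop [-21.79667815  44.43200391]
stop [18.27015803 52.86979266]
stop [-19.66431613  53.05085419]
peg [-29.85111802 130.98144117]
dial [613.54073267 151.94788053  74.        ] peg [579.54974041 135.01322834 102.        ]
```

```bash
python3 - <<'E'
from h import *
from scipy.spatial.transform import Rotation as R
s=manip.get_state();A=R.from_rotvec(s['orientation']).as_matrix();print(A.round(3))
v=np.array([577,1.3,-.237])
c,sn=np.cos(v[2]),np.sin(v[2])
w=lambda x,y:np.array([v[0]+c*x-sn*y,v[1]+sn*x+c*y])
for sg in(1,-1):
    z=np.array([c*sg,sn*sg,0]);y=np.array([0,0,-1.]);x=np.cross(y,z)
    B=np.stack([x,y,z],1);print(sg,np.rad2deg(R.from_matrix(B@A.T).as_rotvec()))
print(s['t'],s['tcp_pos'],'y dir',-sn,c)
for n,xy in dict(start=(-33,155-31.4-11-10),final=(-33,155+22.5-7-11),tail=(0,-113-11-15)).items(): print(n,w(*xy))
E
```

```text
[[ 0.946  0.     0.323]
 [-0.323  0.     0.946]
 [ 0.    -1.     0.   ]]
1 [ 6.36275727e-04  1.97978453e-03 -8.47391254e+01]
-1 [-2.03009156e-03  6.52443718e-04  9.52608746e+01]
1.1 [177.61110473 520.55382366 231.30122528] y dir 0.23478754721258074 0.9720467106440411
start [569.01166089 108.77998157]
final [582.37107233 164.08943941]
tail [ 544.36453094 -133.81449278]
```

Emit:
{"fn": "send_rows", "kwargs": {
  "steps": [
    [[0.035,-0.035,0,0,0,-8,-1],[0.075,-0.075,0,0,0,-16,-1],[0.115,-0.12,0,0,0,-25,-1],[0.155,-0.16,0,0,0,-34,-1],[0.195,-0.205,0,0,0,-43,-1],[0.235,-0.245,0,0,0,-52,-1],[0.275,-0.29,0,0,0,-61,-1],[0.315,-0.33,0,0,0,-70,-1],[0.35,-0.37,0,0,0,-78,-1],[0.38,-0.4,0,0,0,-84.74,-1],[0.3914,-0.4118,0,0,0,-84.74,-1],[0.3914,-0.4118,0,0,0,-84.74,-1]]
  ]
}}

```text
t: 2.6
tcp_pos: [569.1, 108.4, 230.9]
orientation: [-1.088, 1.382, -1.381]
ft_force: [-0.7, -0.6, -0.3]
grip_width: -0.0
```

Emit:
{"fn": "send_rows", "kwargs": {
  "steps": [
    [[0,0,-0.03,0,0,0,-1],[0,0,-0.06,0,0,0,-1],[0,0,-0.09,0,0,0,-1],[0,0,-0.115,0,0,0,-1],[0,0,-0.115,0,0,0,-1],[0,0,-0.115,0,0,0,-1]]
  ]
}}

```text
t: 3.35
tcp_pos: [569.0, 109.7, 117.4]
orientation: [-1.088, 1.38, -1.381]
ft_force: [0.4, -0.5, 0.5]
grip_width: -0.2
```

```bash
cat > look.py <<'E'
from h import *
import sys
n=sys.argv[1]
shot('top','a.png');shot('side','b.png')
def z(f,r):
    im=cv2.imread('pics/'+f)[r[0]:r[1],r[2]:r[3]];return cv2.convertScaleAbs(cv2.resize(im,(560,int(560*(r[1]-r[0])/(r[3]-r[2]))),interpolation=cv2.INTER_CUBIC),alpha=1.6)
if sys.argv[2]=='d': A,B=z('a.png',(125,225,205,345)),z('b.png',(140,240,250,390))
else: A,B=z('a.png',(125,245,275,430)),z('b.png',(180,330,220,420))
im=np.vstack([A,B]);k=min(1,600/im.shape[0]);cv2.imwrite(f'pics/{n}.png',cv2.resize(im,None,fx=k,fy=k))
s=manip.get_state();print(s['t'],s['tcp_pos'],s['ft_force'])
E
python3 look.py d1 d
```

```text
3.45 [569.74695904 109.33429342 117.79379232] [ 0.17380974  0.24702279 -0.08479261]
```

View pics/d1.png

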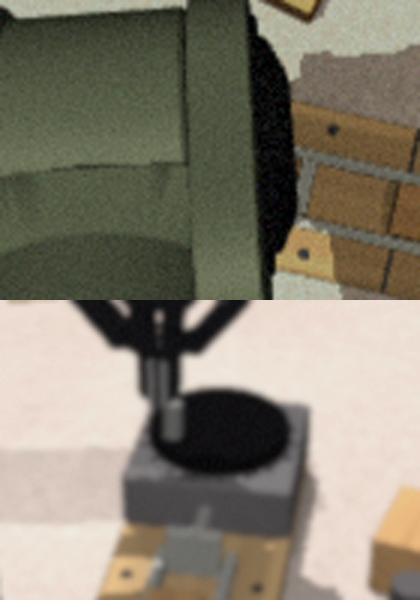

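```bash
python3 - <<'E'
from h import *
q=manip.read_camera('side')
z=lambda X:((proj(q,X)-[250,140])*4*.75+[0,300]).round()
for X in ([569.4,109.4,117],[579.5,135,102],[579.5,135,74],[569.4,109.4,74]): print(X,z(X))
b=cv2.imread('pics/b.png')[150:215,270:330]
cv2.imwrite('pics/z3.png',cv2.convertScaleAbs(cv2.resize(b,None,fx=9,fy=9,interpolation=cv2.INTER_CUBIC),alpha=1.8))
d=q['depth'];np.set_printoptions(linewidth=220)
print(d[160:192:2,296:316:1].round())
E
```

```text
[569.4, 109.4, 117] [157. 403.]
[579.5, 135, 102] [170. 402.]
[579.5, 135, 74] [171. 436.]
[569.4, 109.4, 74] [158. 456.]
[[ 920.  921.  922.  921.  914.  916.  915.  916.  920.  910.  912.  910.  910.  915. 1223. 1228. 1233. 1229. 1227. 1227.]
 [ 921.  921.  920.  918.  918.  918.  915.  915.  917.  916.  920.  921.  920.  919. 1215. 1220. 1219. 1218. 1220. 1220.]
 [ 925.  927.  926.  923.  920.  919.  919.  918.  916.  916.  920.  922.  925.  927. 1210. 1215. 1205. 1211. 1211. 1211.]
 [1201.  930.  928.  929.  921.  923.  921.  922.  921.  923.  924.  923.  923.  927. 1200. 1201. 1201. 1201. 1203. 1202.]
 [1195.  932.  930.  930.  926.  924.  929.  922.  922.  922.  927.  925.  927.  930. 1195. 1192. 1193. 1195. 1192. 1191.]
 [1187.  934.  932.  932.  923.  925.  930.  924.  926.  926.  930.  928.  930.  933. 1184. 1189. 1044. 1042. 1043. 1044.]
 [1178.  934.  934.  937.  931.  930.  930.  931.  927.  926.  930.  930.  931. 1036. 1037. 1034. 1039. 1038. 1038. 1036.]
 [1170. 1171. 1174. 1170.  933.  930.  934.  929.  933.  929.  942.  974.  974.  969. 1025. 1028. 1031. 1031. 1029. 1
[... 290 characters left out ...]
1008. 1009.  982.  978.  974.  976.  978.  976.  981. 1009. 1010. 1008. 1009. 1011.]
 [1144. 1138. 1028. 1028. 1000. 1000. 1002. 1001.  986.  980.  980.  980.  982.  981.  986. 1001. 1003. 1003. 1006. 1004.]
 [1133. 1025. 1023. 1000.  996.  996.  995.  996.  985.  987.  982.  982.  985.  983.  990.  995.  998.  996.  994.  994.]
 [1021. 1014. 1014. 1005.  998.  993.  989.  985.  990.  986.  986.  987.  985.  988.  989.  987.  988.  989.  988.  986.]
 [1009. 1008. 1004. 1009.  996.  992.  988.  987.  982.  983.  980.  982.  981.  985.  981.  983.  983.  984.  982.  983.]
 [1002. 1003. 1003. 1002.  997.  999.  989.  987.  982.  979.  978.  975.  979.  976.  977.  978.  975.  975.  977.  975.]]
```

View pics/z3.png

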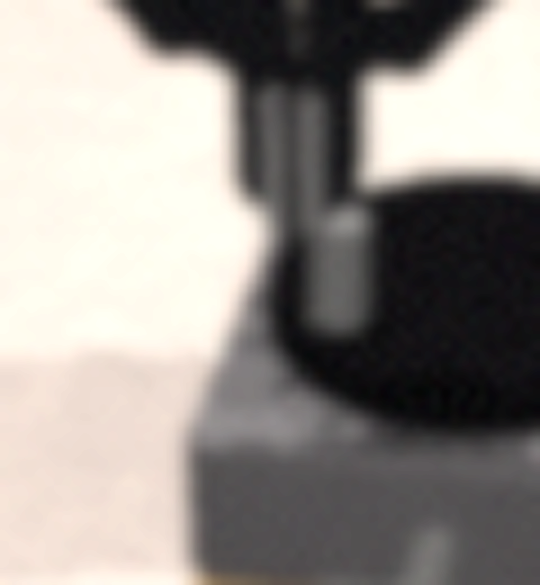

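Emit:
{"fn": "send_rows", "kwargs": {
  "steps": [
    [[0,0,-0.01,0,0,0,-1],[0,0,-0.022,0,0,0,-1],[0,0,-0.031,0,0,0,-1],[0,0,-0.031,0,0,0,-1],[0,0,-0.031,0,0,0,-1]]
  ]
}}

```text
t: 4.12
tcp_pos: [569.1, 108.7, 85.2]
orientation: [-1.088, 1.382, -1.382]
ft_force: [0.1, -0.5, -1.1]
grip_width: -0.4
```

```bash
python3 - <<'E'
from h import *
s=manip.get_state();print(s['t'],s['tcp_pos'],s['ft_force'])
v=np.array([578,1.3,-.237]);c,sn=np.cos(v[2]),np.sin(v[2])
w=lambda x,y:np.array([v[0]+c*x-sn*y,v[1]+sn*x+c*y])
for a in range(220,134,-5):
    t=np.deg2rad(a);P=w(38*np.cos(t),155+38*np.sin(t)-18);print(220-a,P.round(1),(P-[569.0,108.75]).round(1))
E
```

```text
4.125 [569.10039388 108.73576238  85.23413025] [ 0.08477209 -0.49935805 -1.10969649]
0 [576.1 117.6] [7.1 8.8]
5 [574.8 120.6] [ 5.8 11.8]
10 [573.7 123.7] [ 4.7 15. ]
15 [572.9 126.9] [ 3.9 18.2]
20 [572.4 130.2] [ 3.4 21.5]
25 [572.2 133.5] [ 3.2 24.8]
30 [572.2 136.8] [ 3.2 28.1]
35 [572.6 140.1] [ 3.6 31.4]
40 [573.2 143.4] [ 4.2 34.6]
45 [574.1 146.6] [ 5.1 37.8]
50 [575.3 149.7] [ 6.3 40.9]
55 [576.8 152.6] [ 7.8 43.9]
60 [578.5 155.5] [ 9.5 46.7]
65 [580.5 158.2] [11.5 49.4]
70 [582.6 160.7] [13.6 51.9]
75 [585. 163.] [16.  54.2]
80 [587.6 165. ] [18.6 56.3]
85 [590.4 166.9] [21.4 58.1]
```

Emit:
{"fn": "send_rows", "kwargs": {
  "steps": [
    [[0.004,0.002,0,0,0,0,-1],[0.007,0.006,0,0,0,0,-1],[0.0065,0.0085,0,0,0,0,-1],[0.006,0.01,0,0,0,0,-1],[0.0058,0.0118,0,0,0,0,-1],[0.0058,0.0118,0,0,0,0,-1]]
  ]
}}

```text
t: 4.88
tcp_pos: [574.5, 119.9, 85.3]
orientation: [-1.089, 1.381, -1.383]
ft_force: [-2.0, -4.1, 1.2]
grip_width: 0.3
```

```bash
python3 look.py d2 d
```

```text
4.975 [574.4955586  119.90972818  85.31458426] [-1.44416179 -4.72773555  2.25848204]
```

View pics/d2.png

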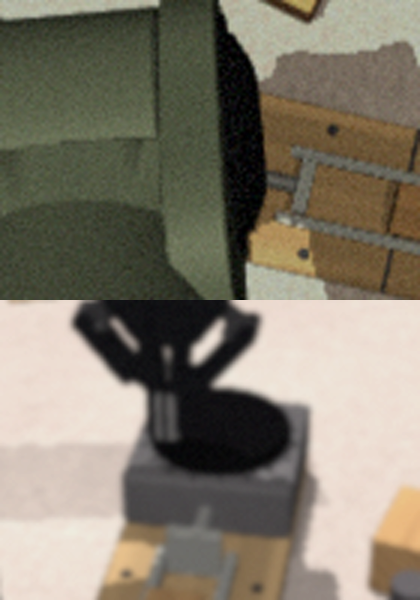

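Emit:
{"fn": "send_rows", "kwargs": {
  "steps": [
    [[-0.0005,0.0015,0,0,0,0,-1],[-0.0011,0.0032,0,0,0,0,-1],[-0.0015,0.0048,0,0,0,0,-1],[-0.0019,0.0064,0,0,0,0,-1],[-0.0019,0.0064,0,0,0,0,-1],[-0.0019,0.0064,0,0,0,0,-1]]
  ]
}}

```text
t: 5.72
tcp_pos: [573.2, 127.4, 85.3]
orientation: [-1.087, 1.381, -1.381]
ft_force: [0.8, 0.3, 0.8]
grip_width: -0.1
```

```bash
python3 look.py d3 d
```

```text
5.825 [573.07178461 127.24188554  85.28862143] [0.28885848 0.53886468 0.26959768]
```

View pics/d3.png

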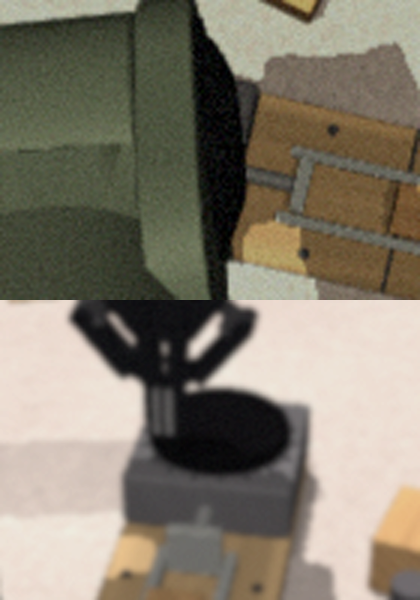

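Emit:
{"fn": "send_rows", "kwargs": {
  "steps": [
    [[-0.0003,0.0017,0,0,0,0,-1],[-0.0005,0.0033,0,0,0,0,-1],[-0.0006,0.005,0,0,0,0,-1],[-0.0007,0.0066,0,0,0,0,-1],[-0.0007,0.0083,0,0,0,0,-1],[-0.0007,0.0083,0,0,0,0,-1]]
  ]
}}

```text
t: 6.58
tcp_pos: [571.6, 134.4, 85.2]
orientation: [-1.09, 1.382, -1.383]
ft_force: [-1.8, -4.3, 1.6]
grip_width: 0.1
```

Emit:
{"fn": "send_rows", "kwargs": {
  "steps": [
    [[0,0.0016,0,0,0,0,-1],[0.0002,0.0032,0,0,0,0,-1],[0.0004,0.0049,0,0,0,0,-1],[0.0004,0.0049,0,0,0,0,-1],[0.0004,0.0049,0,0,0,0,-1]]
  ]
}}

```text
t: 7.2
tcp_pos: [572.8, 140.5, 85.3]
orientation: [-1.087, 1.381, -1.381]
ft_force: [-0.9, -0.1, -0.0]
grip_width: 0.2
```

Emit:
{"fn": "send_rows", "kwargs": {
  "steps": [
    [[0.0003,0.0016,0,0,0,0,-1],[0.0006,0.0032,0,0,0,0,-1],[0.001,0.0048,0,0,0,0,-1],[0.0015,0.0064,0,0,0,0,-1],[0.0018,0.0072,0,0,0,0,-1],[0.0018,0.0072,0,0,0,0,-1]]
  ]
}}

```text
t: 7.95
tcp_pos: [573.8, 146.7, 85.2]
orientation: [-1.089, 1.382, -1.383]
ft_force: [-2.2, -4.6, 2.8]
grip_width: 0.2
```

Emit:
{"fn": "send_rows", "kwargs": {
  "steps": [
    [[0.0004,0.0011,0,0,0,0,-1],[0.0009,0.0023,0,0,0,0,-1],[0.0016,0.0038,0,0,0,0,-1],[0.0024,0.0053,0,0,0,0,-1],[0.0024,0.0053,0,0,0,0,-1],[0.0024,0.0053,0,0,0,0,-1]]
  ]
}}

```text
t: 8.7
tcp_pos: [577.0, 153.0, 85.3]
orientation: [-1.087, 1.381, -1.381]
ft_force: [-0.4, 0.1, -0.2]
grip_width: 0.1
```

```bash
python3 look.py d4 d
```

```text
8.8 [576.91106246 152.78649195  85.30321535] [ 0.83717373  0.60664612 -0.04649354]
```

View pics/d4.png

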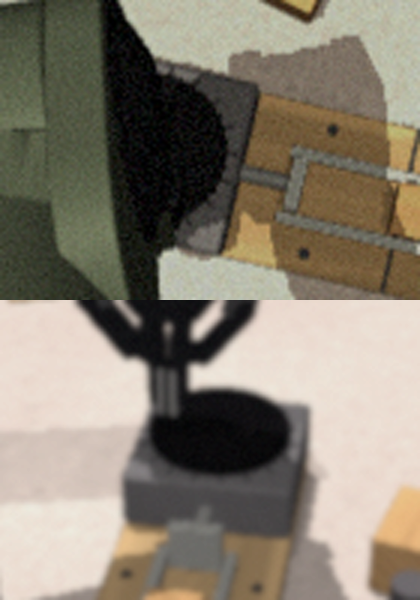

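Emit:
{"fn": "send_rows", "kwargs": {
  "steps": [
    [[0.0008,0.0014,0,0,0,0,-1],[0.0017,0.0028,0,0,0,0,-1],[0.0027,0.0042,0,0,0,0,-1],[0.0037,0.0055,0,0,0,0,-1],[0.0044,0.0064,0,0,0,0,-1],[0.0044,0.0064,0,0,0,0,-1]]
  ]
}}

```text
t: 9.55
tcp_pos: [580.4, 158.5, 85.1]
orientation: [-1.09, 1.382, -1.382]
ft_force: [-4.1, -3.5, 2.0]
grip_width: -0.0
```

Emit:
{"fn": "send_rows", "kwargs": {
  "steps": [
    [[0.0007,0.0008,0,0,0,0,-1],[0.0014,0.0016,0,0,0,0,-1],[0.0023,0.0025,0,0,0,0,-1],[0.0032,0.0034,0,0,0,0,-1],[0.0032,0.0034,0,0,0,0,-1],[0.0032,0.0034,0,0,0,0,-1]]
  ]
}}

```text
t: 10.3
tcp_pos: [584.8, 162.8, 85.4]
orientation: [-1.087, 1.381, -1.381]
ft_force: [0.4, 1.0, -0.0]
grip_width: 0.2
```

Emit:
{"fn": "send_rows", "kwargs": {
  "steps": [
    [[-0.003,-0.004,0,0,0,0,-1],[-0.006,-0.012,0,0,0,0,-1],[-0.008,-0.02,0,0,0,0,-1],[-0.008,-0.02,0.03,0,0,0,-1],[-0.008,-0.02,0.08,0,0,0,-1],[-0.015,-0.06,0.13,0,0,0,-1],[-0.025,-0.12,0.13,0,0,0,-1],[-0.033,-0.18,0.13,0,0,0,-1],[-0.038,-0.24,0.13,0,0,0,-1],[-0.04,-0.297,0.13,0,0,0,-1],[-0.04,-0.297,0.13,0,0,0,-1],[-0.04,-0.297,0.13,0,0,0,-1]]
  ]
}}

```text
t: 11.8
tcp_pos: [543.9, -134.7, 215.2]
orientation: [-1.087, 1.383, -1.382]
ft_force: [-0.6, 0.9, -0.8]
grip_width: 0.1
```

```bash
python3 look.py d5 d; python3 - <<'E'
import cv2
im=cv2.imread('pics/a.png')[125:255,210:430]
cv2.imwrite('pics/z5.png',cv2.convertScaleAbs(cv2.resize(im,None,fx=3.6,fy=3.6,interpolation=cv2.INTER_CUBIC),alpha=2))
E
```

```text
11.9 [ 544.22504101 -133.43892888  215.22833046] [0.44926496 0.54179809 0.7407732 ]
```

View pics/z5.png

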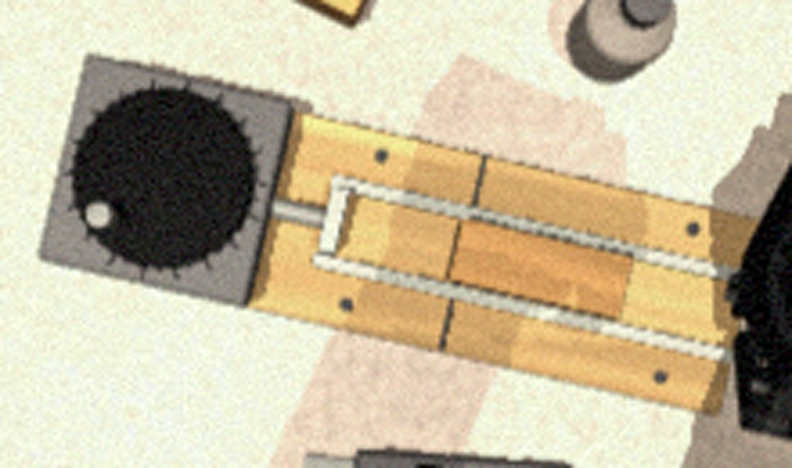

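View pics/b.png

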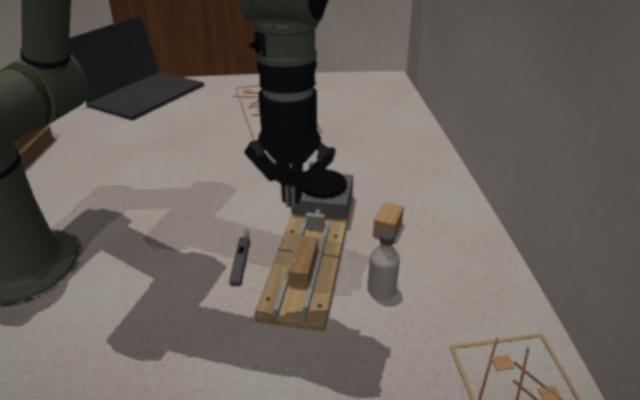

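```bash
python3 - <<'E'
from h import *
p=manip.read_camera('top')
Tp=lambda a:np.array([210+(a[0]+.5)/3.6-.5,125+(a[1]+.5)/3.6-.5])
v=np.array([576.2,.9,-.24]);R=np.array([[np.cos(v[2]),np.sin(v[2])],[-np.sin(v[2]),np.cos(v[2])]])
L=lambda a,z:R@(atz(p,*Tp(a),z)[:2]-v[:2])
for a in((188,236),(98,214)):
    l=L(a,102)-[0,155];print(l,np.rad2deg(np.arctan2(l[1],l[0]))%360)
for a in((349,186),(337,256),(335,182),(321,250)):print('stop',L(a,53))
for a in((633,262),(621,318),(461,226),(449,284)):print('blk',L(a,54))
s=manip.get_state();print(s['tcp_pos'],R@(s['tcp_pos'][:2]-v[:2]))
E
```

```text
[-29.37814149 -23.55638529] 218.72381560224954
[-28.67969856  25.90678388] 137.90804339205334
stop [20.07207712 54.35523803]
stop [-20.25088094  52.07192139]
stop [20.50221354 62.61491705]
stop [-18.96437711  61.67641898]
blk [  14.1286031  -112.90430961]
blk [ -18.50472848 -113.15353209]
blk [ 12.11405408 -12.74784391]
blk [-21.54794385 -13.39882616]
[ 544.34419046 -133.21500095  215.28475528] [   0.93673044 -137.84320302]
```

Emit:
{"fn": "send_rows", "kwargs": {
  "steps": [
    [[0,0,-0.04,0,0,0,-1],[0,0,-0.09,0,0,0,-1],[0,0,-0.13,0,0,0,-1],[0,0,-0.16,0,0,0,-1],[0,0,-0.175,0,0,0,-1],[0,0,-0.18,0,0,0,-1],[0,0,-0.18,0,0,0,-1],[0,0,-0.18,0,0,0,-1]]
  ]
}}

```text
t: 12.95
tcp_pos: [545.4, -134.8, 36.5]
orientation: [-1.087, 1.38, -1.383]
ft_force: [1.1, 0.3, -0.8]
grip_width: 0.0
```

```bash
python3 look.py e1 b
```

```text
13.05 [ 545.12913292 -134.86315812   36.27016864] [-0.37160147 -0.01747068  1.18139542]
```

View pics/e1.png

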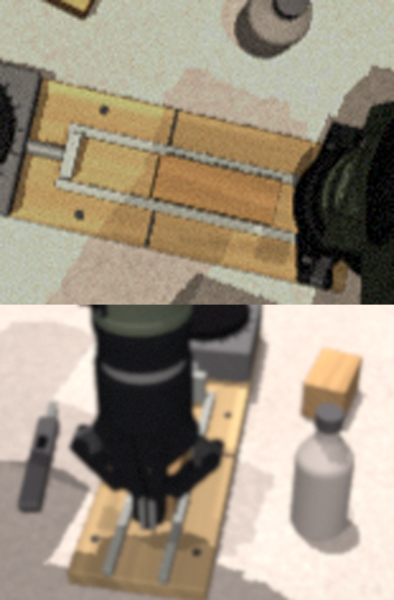

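Emit:
{"fn": "send_rows", "kwargs": {
  "steps": [
    [[0.0012,0.0049,0,0,0,0,-1],[0.0024,0.0097,0,0,0,0,-1],[0.0035,0.0146,0,0,0,0,-1],[0.0047,0.0194,0,0,0,0,-1],[0.0059,0.0243,0,0,0,0,-1],[0.0071,0.0292,0,0,0,0,-1],[0.0083,0.034,0,0,0,0,-1],[0.0094,0.0389,0,0,0,0,-1],[0.0106,0.0437,0,0,0,0,-1],[0.0118,0.0486,0,0,0,0,-1],[0.013,0.0535,0,0,0,0,-1],[0.0142,0.0583,0,0,0,0,-1]]
  ]
}}

```text
t: 14.55
tcp_pos: [558.7, -75.9, 35.3]
orientation: [-1.088, 1.382, -1.382]
ft_force: [0.2, -1.1, 1.8]
grip_width: -0.4
```

```bash
python3 look.py e2 b
```

```text
14.65 [558.69513643 -75.47987135  35.23347805] [0.15248809 0.486342   0.06138733]
```

View pics/e2.png

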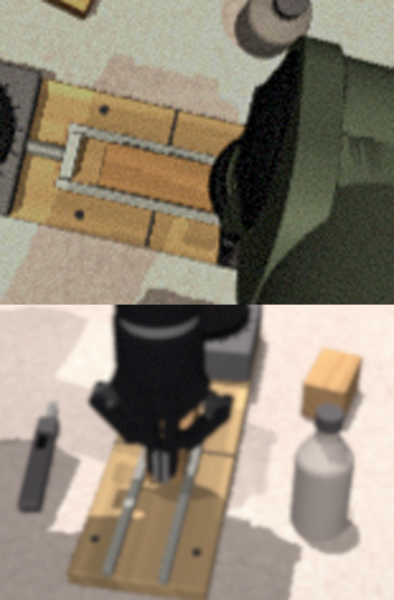

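Emit:
{"fn": "send_rows", "kwargs": {
  "steps": [
    [[0.0004,0.0015,0,0,0,0,-1],[0.0007,0.0029,0,0,0,0,-1],[0.0011,0.0044,0,0,0,0,-1],[0.0014,0.0058,0,0,0,0,-1],[0.0018,0.0073,0,0,0,0,-1],[0.0021,0.0087,0,0,0,0,-1],[0.0025,0.0102,0,0,0,0,-1],[0.0028,0.0117,0,0,0,0,-1],[0.0031,0.0126,0,0,0,0,-1],[0.0033,0.0136,0,0,0,0,-1],[0.0033,0.0136,0,0,0,0,-1]]
  ]
}}

```text
t: 16.02
tcp_pos: [562.0, -62.5, 35.3]
orientation: [-1.087, 1.382, -1.381]
ft_force: [-1.1, 0.5, 0.5]
grip_width: 0.2
```

```bash
python3 look.py e3 b; python3 - <<'E'
import cv2
im=cv2.imread('pics/a.png')[150:220,270:370]
cv2.imwrite('pics/z6.png',cv2.convertScaleAbs(cv2.resize(im,None,fx=7,fy=7,interpolation=cv2.INTER_CUBIC),alpha=2))
E
```

```text
16.125 [561.94541392 -62.56129664  35.30236971] [-0.39955565 -0.01000418 -0.18631307]
```

View pics/z6.png

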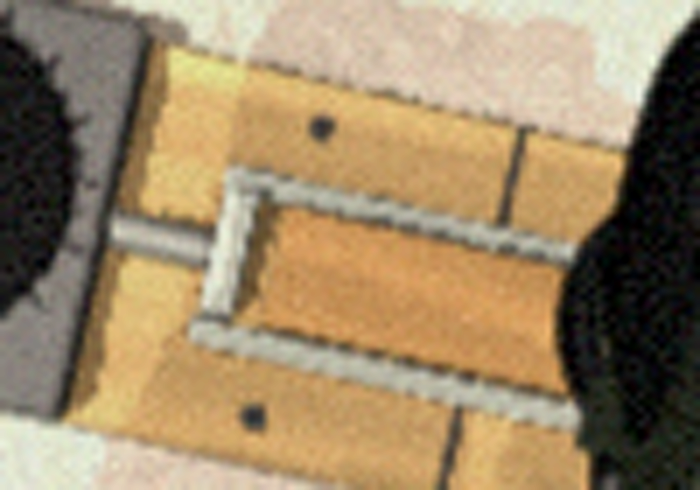

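Emit:
{"fn": "send_rows", "kwargs": {
  "steps": [
    [[0.0001,0.0005,0,0,0,0,-1],[0.0002,0.001,0,0,0,0,-1],[0.0004,0.0015,0,0,0,0,-1],[0.0005,0.002,0,0,0,0,-1],[0.0006,0.0025,0,0,0,0,-1],[0.0006,0.0025,0,0,0,0,-1]]
  ]
}}

```text
t: 16.88
tcp_pos: [562.6, -60.1, 35.3]
orientation: [-1.088, 1.381, -1.382]
ft_force: [0.7, -0.8, 1.4]
grip_width: -0.1
```

Emit:
{"fn": "send_rows", "kwargs": {
  "steps": [
    [[0.0001,0.0005,0,0,0,0,-1],[0.0002,0.001,0,0,0,0,-1],[0.0002,0.001,0,0,0,0,-1]]
  ]
}}

```text
t: 17.25
tcp_pos: [562.7, -59.1, 35.3]
orientation: [-1.088, 1.382, -1.382]
ft_force: [-0.5, -1.5, 0.8]
grip_width: -0.1
```

Emit:
{"fn": "send_rows", "kwargs": {
  "steps": [
    [[0.0001,0.0005,0,0,0,0,-1],[0.0002,0.001,0,0,0,0,-1],[0.0002,0.001,0,0,0,0,-1]]
  ]
}}

```text
t: 17.62
tcp_pos: [563.0, -58.1, 35.3]
orientation: [-1.088, 1.381, -1.382]
ft_force: [-0.1, -1.6, 0.4]
grip_width: 0.1
```

Emit:
{"fn": "send_rows", "kwargs": {
  "steps": [
    [[0.0001,0.0005,0,0,0,0,-1],[0.0002,0.001,0,0,0,0,-1],[0.0002,0.001,0,0,0,0,-1]]
  ]
}}

```text
t: 18.0
tcp_pos: [563.2, -57.1, 35.3]
orientation: [-1.088, 1.382, -1.382]
ft_force: [0.1, -0.9, 0.2]
grip_width: -0.3
```

Emit:
{"fn": "send_rows", "kwargs": {
  "steps": [
    [[0.0001,0.0005,0,0,0,0,-1],[0.0002,0.001,0,0,0,0,-1],[0.0002,0.001,0,0,0,0,-1]]
  ]
}}

```text
t: 18.38
tcp_pos: [563.3, -56.0, 35.3]
orientation: [-1.088, 1.382, -1.381]
ft_force: [0.9, -0.6, 0.9]
grip_width: 0.4
```

Emit:
{"fn": "send_rows", "kwargs": {
  "steps": [
    [[0.0001,0.0005,0,0,0,0,-1],[0.0002,0.001,0,0,0,0,-1],[0.0002,0.001,0,0,0,0,-1]]
  ]
}}

```text
t: 18.75
tcp_pos: [563.5, -55.0, 35.3]
orientation: [-1.088, 1.382, -1.381]
ft_force: [-0.6, -0.9, 0.5]
grip_width: -0.3
```

```bash
python3 look.py e3 b; python3 - <<'E'
import cv2
im=cv2.imread('pics/a.png')[150:220,270:370]
cv2.imwrite('pics/z7.png',cv2.convertScaleAbs(cv2.resize(im,None,fx=7,fy=7,interpolation=cv2.INTER_CUBIC),alpha=2))
E
```

```text
18.85 [563.46860604 -55.03294596  35.24085708] [ 0.12970214 -1.16299211 -0.24074083]
```

View pics/z7.png

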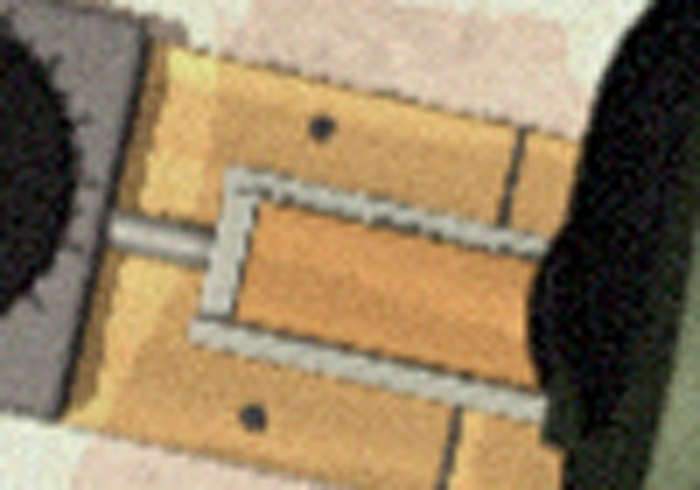

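Looks nearly touching; I continue in 0.5 mm steps until force rises.

Emit:
{"fn": "send_rows", "kwargs": {
  "steps": [
    [[0.0001,0.0005,0,0,0,0,-1],[0.0001,0.0005,0,0,0,0,-1],[0.0001,0.0005,0,0,0,0,-1]]
  ]
}}

```text
t: 19.23
tcp_pos: [563.6, -54.6, 35.2]
orientation: [-1.088, 1.382, -1.381]
ft_force: [0.3, -0.1, 0.2]
grip_width: -0.2
```

Emit:
{"fn": "send_rows", "kwargs": {
  "steps": [
    [[0.0001,0.0005,0,0,0,0,-1],[0.0001,0.0005,0,0,0,0,-1],[0.0001,0.0005,0,0,0,0,-1]]
  ]
}}

```text
t: 19.6
tcp_pos: [563.6, -54.5, 35.3]
orientation: [-1.088, 1.382, -1.382]
ft_force: [-1.3, -3.4, -0.5]
grip_width: 0.1
```

Emit:
{"fn": "send_rows", "kwargs": {
  "steps": [
    [[0.0001,0.0005,0,0,0,0,-1],[0.0001,0.0005,0,0,0,0,-1],[0.0001,0.0005,0,0,0,0,-1]]
  ]
}}

```text
t: 19.98
tcp_pos: [563.5, -54.4, 35.3]
orientation: [-1.089, 1.382, -1.383]
ft_force: [-2.6, -4.7, 0.5]
grip_width: -0.1
```

Emit:
{"fn": "send_rows", "kwargs": {
  "steps": [
    [[-0.0007,-0.003,0,0,0,0,-1],[-0.0024,-0.01,0,0,0,0,-1],[-0.006,-0.025,0,0,0,0,-1],[-0.009,-0.038,0.01,0,0,0,-1],[-0.01,-0.04,0.05,0,0,0,-1],[-0.01,-0.04,0.1,0,0,0,-1],[-0.02,-0.08,0.15,0,0,0,-1],[-0.03,-0.13,0.18,0,0,0,-1],[-0.04,-0.16,0.18,0,0,0,-1],[-0.04,-0.16,0.18,0,0,0,-1]]
  ]
}}

```text
t: 21.22
tcp_pos: [523.1, -216.5, 216.5]
orientation: [-1.085, 1.383, -1.386]
ft_force: [-0.1, -0.5, 0.6]
grip_width: 0.2
```

```bash
python3 look.py e4 b; python3 - <<'E'
import cv2
im=cv2.imread('pics/a.png')[125:235,210:370]
cv2.imwrite('pics/z8.png',cv2.convertScaleAbs(cv2.resize(im,None,fx=5,fy=5,interpolation=cv2.INTER_CUBIC),alpha=2))
E
```

```text
21.325 [ 523.29781264 -213.90174591  215.45957506] [ 0.20928376 -0.49226183 -0.02460475]
```

View pics/z8.png

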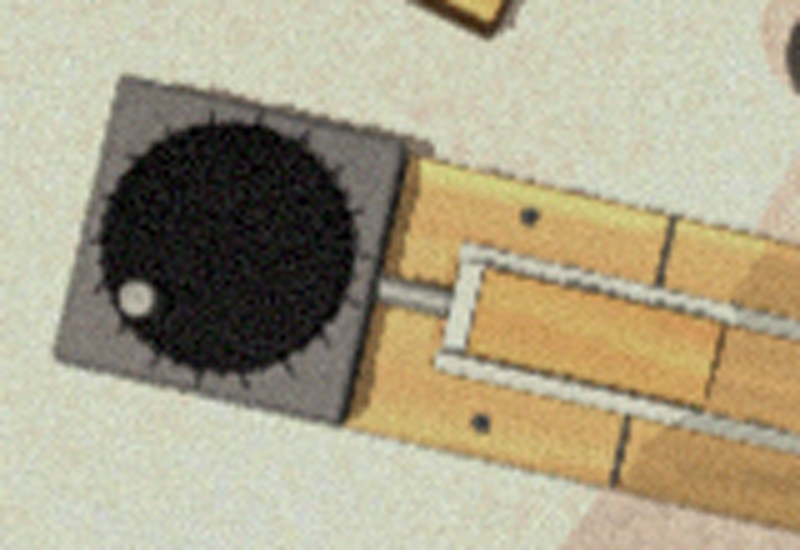

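View pics/e4.png

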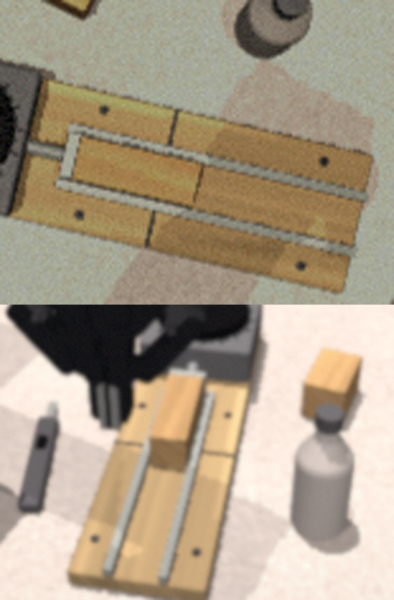

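```bash
python3 -c "
from h import *
s=manip.get_state();print(s['t'],abs(s['joint_vel']).max());print(manip.finish_job())"
```

```text
21.325 0.02960091751760419
the job is handed in; nothing more can be done
None
```

The dial is four clicks clockwise and the block is against the stop. I handed the job in at about 21 s, with the arm clear of everything.

- **Dial:** I pushed the peg round with the shut fingertips, one click at a time. On each click the push peaked at about 5 N and fell to nothing as the dial snapped over. In the top picture the peg had turned about 81° (218.7° to 137.9°) against the 80° wanted. It was at the same pixel after the block push, so the dial stayed on its click.
- **Block:** I pushed its tail along the channel in small steps until it stalled against the stop. The last reading was about 5 N, well under the 30 N that would force the dial back. After I backed off, the top picture showed no visible gap between block and stop.
- **Bystanders:** the glue bottle, offcut and knife looked unmoved in the pictures. I did not measure their positions again.
- **Disagreements:**
  - The two cameras placed the jig about 2–3 mm apart.
  - The block met the stop about 1 mm farther along than I had measured from the picture. Both are about what the 2 mm calibration allows.

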